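# Reset a tripped over-temperature limiter with the stylus

## Robot

A 6-joint arm with a two-finger parallel gripper is mounted at the origin on a cart in front of the work surface, level with it; the furniture and walls round the work are solid. World frame = base frame: x ahead of the robot, y to its left, z up, the work surface at z = 0. Lengths are in m, angles in rad, forces in N, time in s.
With the tool pointing down it reaches from about 0.3 to 0.85 m from the base axis. Payload 4.2 kg.
Tool frame: the origin (TCP) lies at the very end of the fingers, on their centre line; the grasp point (between the pads) lies 19 mm behind it; z points along the fingers, x is the direction in which the jaws open and shut, and the axes are right-handed (so a half turn about z gives the same grasp; the last joint's range is limited). The gripper opens to 91 mm and grips with 3 to 60 N. Pads are 32 mm wide; open, the fingers measure 118 mm over their backs; the gripper's body (76 mm by 178 mm) begins 60 mm behind the grasp point.
Start: joints at [-1.281, 0.32, 1.565, -0, 1.257, -0.02], TCP at [0.175, -0.548, 0.214] pointing down, gripper open.
Joint ranges: [-3.11, 3.11], [-0.84, 2.01], [0.21, 2.61], [-1.34, 4.49], [0.05, 2.63], [-2.56, 2.56]. Speed limits (rad/s): [2.57, 2.57, 3.14, 3.14, 3.14, 3.14].

## Interface

Orientations are given as a unit quaternion [w, x, y, z].
In Python, from rig import get_state, get_image, hand_in gives the robot as it stands. The module is installed in compiled form; this text tells all that it offers.
- The arm moves only by the shell command python3 -m crank 'ROWS' [FORCE]. ROWS is a JSON object of lists of equal length, an entry for each row: "translation": the shift along the tool's x, y, z as a fraction of full scale, a list of three; "rotation": the turn, a rotation vector about the tool's x, y, z as a fraction of full scale, a list of three; "hand": the gripper's target within -1 to 1 (fully open at 1, half-way at 0, shut at -1). A call has exactly 10 rows; each row shifts and turns the pose as measured when the row begins, along the tool's axes as they then stand; what a row does not reach is not made up. Full scale, the value 1, is 0.04 m for a shift and 120 degrees for a turn. A row lasts 1/10 s, in which the tool goes at most 50 mm and 8.59 degrees, less where a joint would pass 70% of its speed; a pose out of reach is approached as far as the arm can. A call with a number of a shift or a turn outside -1 to 1 is refused whole. A call with a gripper value outside its range is refused whole. The fingers move at their own pace and stop on an object; FORCE is the grip in N (left out, the last holds). Time passes only in rows, so rows that do not move let the fingers close, or fill a call up. It gives the time, the measured TCP pose, the force and the opening at its end, in the units of the state.
- get_state(): the state, without advancing time (a new reading comes with each control period).
- get_image(name): name is "scene" or "top"; returns a dict with "img" (480x640x3 uint8, red, green, blue), "fx", "fy", "cx", "cy" (pixels), "k1" (the pictures are not rectified: a ray, as slopes to the right and down, at radius r is drawn at 1 + k1 r^2 times it, then the intrinsics apply), "R" (3x3) and "t" (3): a world point X has camera coordinates R X + t. Camera axes: x right, y down, z forward; pixel columns grow to the right and rows downward; lengths in m; the calibration is good to about 2 mm. A picture is of the moment at which its call begins. There is no depth.
- hand_in(): hands the job in, once; it reports no verdict.
The state is a dict: "t": time; "q": joint angles; "qd": joint speeds; "effort": joint torques, N m; "eef_pos": TCP position; "tool_rot": TCP orientation; "force": force on the tool from outside, world axes, zero at the start; "torque": the same for the moment, N m; "grip_width": finger opening in m.
Only numpy, scipy, OpenCV 4.12 (cv2) and the standard library are available. Lean on these libraries where they do the work, as an engineer would, in place of code of your own. Each camera call takes 0.05 s, during which the arm holds its last target. There are 200 camera calls.

## Task

The over-temperature limiter has tripped: turn its knob anticlockwise fully home to the zero stop, then take the stylus from its stand and with its tip gently press the reset button, deep in the round-collared recess, fully down, and hold it there for a second. Put the stylus back in its stand, standing upright on its flange, and leave the knob at zero. Do not press the button in the square-framed recess, and leave the other things on the bench alone.

Things in the scene. Friction and masses are not known exactly. Their poses are not given: they have to be found in the camera images.
- limiter: Limiter, fixed to the bench: foot 180x200x12 mm with a grey head 160 (up the slope) x200x46 mm, whose flat face slopes 27 deg from horizontal; its outward normal leans 27 deg from vertical to the limiter's -x. Origin: centre of the foot's underside; y left, z up. Face heights 53 (front edge), 89 (middle), 125 mm. On it left to right: knob, round recess (70 mm on), square-framed recess (48 mm on)
- reset_mouth (a point): centre of the mouth of the round-collared recess, in the plane of the face; z = outward normal, x = up the slope. Bore 12 mm, square to the face; steel collar 23 mm outside, 3 mm high. The reset button's flat top (11 mm) lies 6 to 22 mm below the face when released: how deep differs each time and must be felt
- test_mouth (a point): the same for the recess with the 26 mm square steel frame, which holds the trip-test button; not to be pressed
- reset_button (a joint): travel of the reset button into the bore: 0 released, 0.005 m fully down at its stop. Spring: begins to move at about 1.4 N, fully down at about 6 N; it springs back
- test_button (a joint): travel of the trip-test button, same values
- knob_grip (a point): on the knob's axis, 20 mm above the face, where to grip; z = outward normal, x = along the bar to its pointer end (turns with the knob). Black knob: skirt 40 mm in diameter, 5 mm high, with a grip bar 38 mm long, 12 mm wide, from 5 to 31 mm above the face; white pointer line on top
- limit_knob (a joint): angle of the knob, rad: 0 at the zero stop (pointer at the long white mark at the upper left of the scale), growing clockwise as seen facing the face, up to 2.6; stiff enough to stay where it is left
- stylus: loose aluminium stylus, 50 g: square grip 14x14 mm, 4 to 60 mm above the underside of its round flange (26 mm in diameter, 4 mm thick); below it a steel shaft 5 mm in diameter, 81 mm long, with a rounded tip. Origin: centre of the flange's underside; z along the grip, away from the tip; x, y square to the grip's sides. Starts in its stand, tip down
- stylus_tip (a point): the end of the stylus' tip, 81 mm below its origin
- stylus_stand: fixed stand: round foot 72 mm in diameter with an upright aluminium tube, 32 mm outside, 100 mm high overall, bore 14 mm. The stylus' flange rests on the tube's rim. Origin: centre of the foot's underside
- stand_hole (a point): centre of the mouth of the stand's bore, on the rim, 100 mm above the bench
- timer: bystander: white lab timer, 62 x 66 x 18 mm, origin at the centre of its underside
- jar_small: bystander: small jar with a white lid, 44 mm in diameter, 50 mm high, origin at the centre of its underside
- cork_ring: bystander: cork ring, 75 mm in diameter, 14 mm high, origin at the centre of its underside
- weigh_boat: bystander: white weighing boat, 64 x 64 x 18 mm, origin at the centre of its underside
Things that resemble listed ones, but are neither listed nor needed, are in the scene too. There is more than one size of the stylus; the one meant has the size given above.

How it is judged:
On the way, in this order (a step that is already met when the one before it is completed fails the run):
1. the knob is turned back to its zero stop (within 0.08 rad) (value of joint limit_knob below 0.08 rad), for 0.2 s.
2. with the knob at zero, the stylus presses the reset button at least 4 of its 5 mm down and holds it for 0.7 s (value of joint limit_knob below 0.08 rad and value of joint reset_button above 0.004 m and contact force between stylus and limiter above 1.5 N), for 0.7 s.
At the end, for the whole second after the job is handed in: The knob stands at its zero stop (within 0.08 rad), the reset button has sprung back (under 1.5 mm), and the stylus stands at rest tip down in its stand: its flange's underside within 4 mm of the rim's height, its axis within 8 mm of the bore's and within 0.12 rad of vertical (value of joint limit_knob below 0.08 rad and value of joint reset_button below 0.0015 m and horizontal distance between stylus and stand_hole below 0.008 m and angle between stylus's own z axis and vertical below 0.12 rad and z of stylus in the frame of stand_hole between -0.004 and 0.004 m and height (world z) of stylus_tip below 0.03 m and linear speed of stylus below 0.02 m/s); the robot touches nothing.
It fails at once if the trip-test button is pressed more than 2 mm (value of joint test_button above 0.002 m).
It fails at once if the stylus presses on the limiter with more than 25 N (contact force between stylus and limiter above 25 N).
It fails at once if a bystander (timer, jar, cork ring, weighing boat) is moved more than 20 mm (distance of any of timer, jar_small, cork_ring, weigh_boat from where it was at the start of the episode above 0.02 m).
It also fails if it takes over 61 s, if anything falls off the work surface, if the arm or the gripper's body presses on something with over 40 N, if the wrist force passes 120 N, or if a joint passes its speed limit or range.

## Working session

There is one attempt and no reset: what is moved stays moved. The work goes in short steps, Python scripts to look and compute and a shell command to move; the robot and the scene stay as the last step left them, time stands still between calls to the robot, and variables do not carry over. Pictures are saved under pics/ and viewed, about 8 in all and at most 12, crops included, and the job is handed in when it is done.

```bash
mkdir -p pics
cat > h.py <<'E'
import numpy as np, cv2
from rig import get_state, get_image
from scipy.spatial.transform import Rotation as Ro
def snap(n,f):
    d=get_image(n); np.savez(f'pics/{f}.npz',**d); cv2.imwrite(f'pics/{f}.png',d['img'][:,:,::-1]); return d
def load(f): return dict(np.load(f'pics/{f}.npz'))
def ray(d,u,v):
    x=np.array([(u-d['cx'])/d['fx'],(v-d['cy'])/d['fy']]); y=x.copy()
    for _ in range(30): y=x/(1+d['k1']*(y@y))
    r=d['R'].T@np.array([y[0],y[1],1]); return -d['R'].T@d['t'], r/np.linalg.norm(r)
def plane(d,u,v,z):
    o,r=ray(d,u,v); return o+r*(z-o[2])/r[2]
def tri(a,pa,b,pb):
    o1,r1=ray(a,*pa); o2,r2=ray(b,*pb)
    s=np.linalg.lstsq(np.c_[r1,-r2],o2-o1,rcond=None)[0]
    p,q=o1+s[0]*r1,o2+s[1]*r2; return (p+q)/2,np.linalg.norm(p-q)
def proj(d,X):
    c=d['R']@np.array(X)+d['t']; y=c[:2]/c[2]; y=y*(1+d['k1']*(y@y)); return np.array([d['fx']*y[0]+d['cx'],d['fy']*y[1]+d['cy']])
E
python3 - <<'E'
from h import *
for n in('scene','top'):
    d=snap(n,n+'0'); print(n,d['fx'],d['k1'],-d['R'].T@d['t'],d['R'].tolist())
print(get_state())
E
```

```text
scene 623.5558518570931 -0.2240412639039661 [-0.14120711 -1.28153567  0.68796143] [[0.8772385812712152, -0.48005361141704506, 0.0010008470007502235], [-0.20523865722106047, -0.3769313376701852, -0.903216397251656], [0.43396954399054566, 0.7921308584114231, -0.42918427049580954]]
top 438.0885483627859 -0.05874033838337621 [ 0.32082745 -0.19471583  0.98523291] [[0.0031614230168299576, -0.9999446792418165, 0.010032141371114633], [-0.9837896490951378, -0.004908799574492504, -0.1792591141894984], [0.17929844321068383, -0.00930280294958643, -0.9837507438978161]]
{'t': 0.1, 'q': array([-1.28102506e+00,  3.20247829e-01,  1.56554774e+00, -4.44178503e-05,
        1.25738859e+00, -1.99993610e-02]), 'qd': array([-0.00092556, -0.00277122, -0.00220186,  0.00125803,  0.00078107,
       -0.00075561]), 'effort': array([ 6.70156187e-04, -4.13332844e+01, -2.32509452e+01,  7.29241641e-02,
        4.21917520e-02, -4.75888351e-05]), 'eef_pos': array([ 0.17514354, -0.54720961,  0.21319655]), 'tool_rot': array([-4.65093826e-04,  8.07729051e-01, -5.89553346e-01, -6.46028564e-04]), 'force': array([-0.84385602, -0.43697221,  0.51619023]), 'torque': array([-0.03468206, -0.00878893, -0.02585957]), 'grip_width': 0.09097938520205312}
```

View pics/scene0.png

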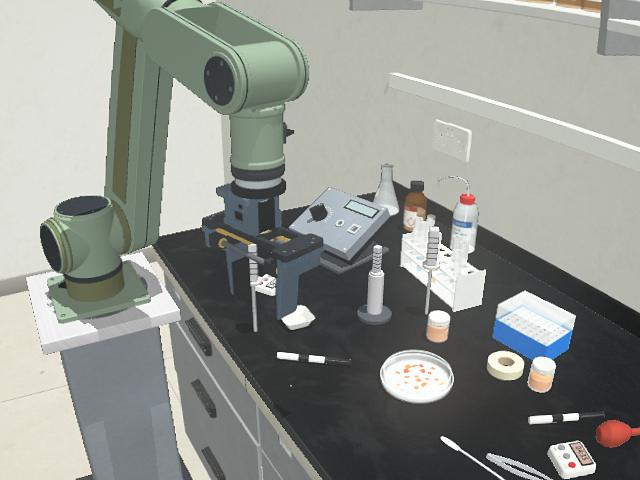

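View pics/top0.png

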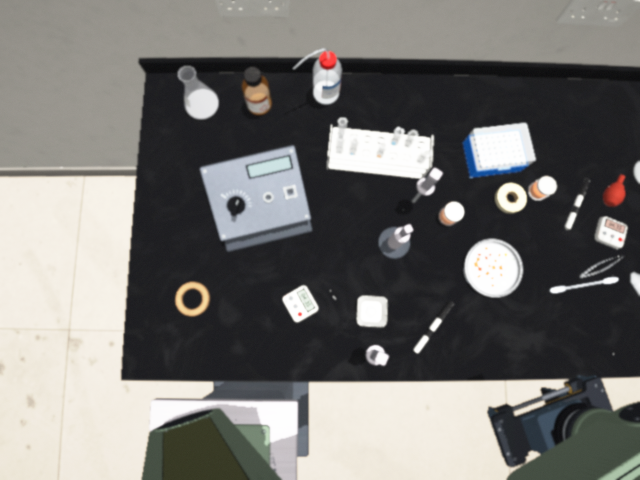

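The scene view (0) shows the limiter at about (340,222) and three stylus-like things: (376,265) in a stand with a round dark foot, (253,270) and (432,250). In the top view (0) these sit at (398,240), (376,355) and (428,182), and the limiter is at (258,195). I'll take one close crop of all of them.

Run:
```python
from h import *
s=load('scene0')['img'];t=load('top0')['img']
def c(i,x,y,w,h,W,H): return cv2.resize(i[y:y+h,x:x+w],(W,H),interpolation=cv2.INTER_CUBIC)
a=c(s,235,220,200,120,500,300); b=c(s,300,180,100,100,300,300)
e=c(t,200,145,120,100,360,300); f=c(t,350,160,100,210//3*1+0,440,300)
f=c(t,350,160,110,75,440,300)
o=np.vstack([np.hstack([a,b]),np.hstack([e,f])]); cv2.imwrite('pics/crop1.png',o[:,:,::-1])
```

```text
(no output)
```

View pics/crop1.png

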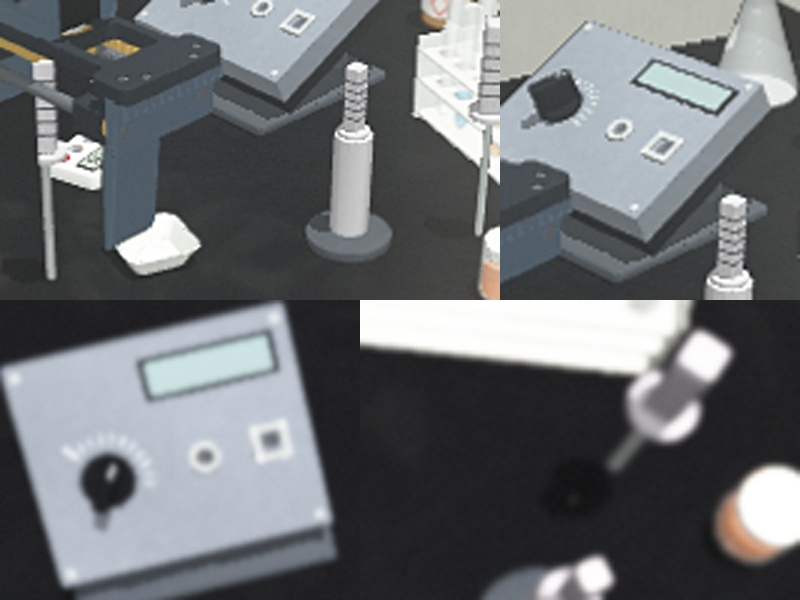

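The crop shows one stylus seated in the grey-footed tube stand (scene (376,265), top (398,240)); that is the one meant. The other two, at scene (253,270) and (432,250), stand elsewhere with bigger grips. The knob's white line points up the slope and the zero mark is at the upper left. The round recess is at top (268,197) and the square one at (290,192).

```bash
cat > m.py <<'E'
from h import *
S,T=load('scene0'),load('top0')
def bright(d,x,y,r,th,holes=False):
    g=cv2.cvtColor(d['img'],cv2.COLOR_RGB2GRAY)[y-r:y+r+1,x-r:x+r+1].astype(float)
    m=(g>th)
    n,l,st,ce=cv2.connectedComponentsWithStats(m.astype(np.uint8))
    k=1+np.argmax(st[1:,4]); c=max(cv2.findContours((l==k).astype(np.uint8),0,2)[0],key=len)
    (cx,cy),_,_=cv2.minAreaRect(c); return (cx+x-r,cy+y-r),st[k,4]
E
python3 - <<'E'
from m import *
for n,a,b,r in[('collar',(340,223),(268,197),7),('frame',(354,229),(290,192),8),('TL',(329,189),(204,171),3),('TR',(388,209),(291,151),3),('BR',(344,249),(307,216),3)]:
    out=[]
    for d,p in((S,a),(T,b)):
        g=cv2.cvtColor(d['img'],cv2.COLOR_RGB2GRAY); w=g[p[1]-r:p[1]+r+1,p[0]-r:p[0]+r+1]
        out.append(bright(d,*p,r,(int(np.median(w))+int(w.max()))/2)); 
    print(n,out,*[np.round(v,4) for v in tri(S,out[0][0],T,out[1][0])])
# raw guesses
for n,a,b in[('collar',(339.7,222.7),(268.3,197.3)),('frame',(354,228.7),(290,191.7)),('TL',(329.3,189),(204.3,171)),('TR',(387.7,208.7),(290.7,150.7)),('BR',(344,249.3),(306.7,216)),('stylustop',(377,246.5),(405,230)),('standfoot',(375,313.5),(394,243))]:
    print(n,*[np.round(v,4) for v in tri(S,a,T,b)])
def c(d,x,y,w,h,k): return cv2.resize(d['img'][y:y+h,x:x+w],(w*k,h*k),interpolation=cv2.INTER_CUBIC)
o=np.hstack([c(T,215,175,50,50,8),c(T,375,215,50,50,8)]); o2=np.hstack([c(S,350,240,50,25,8),c(S,350,295,50,25,8)])
cv2.imwrite('pics/crop2.png',np.vstack([o,o2])[:,:,::-1])
E
```

```text
collar [((339.5, 222.5), np.int32(25)), ((268.0, 196.5), np.int32(53))] [ 0.5812 -0.0975  0.0835] 0.0008
frame [((353.7500009536743, 228.25), np.int32(40)), ((290.00000190734863, 191.5), np.int32(80))] [ 0.5924 -0.1443  0.0842] 0.0011
TL [((329.00000047683716, 188.50000023841858), np.int32(4)), ((204.25000047683716, 170.75), np.int32(9))] [0.6257 0.032  0.1209] 0.0017
TR [((385.5, 206.0), np.int32(2)), ((291.0, 150.5), np.int32(10))] [ 0.6727 -0.1494  0.1261] 0.0102
BR [((344.0, 248.5), np.int32(5)), ((306.0, 216.0), np.int32(9))] [ 0.5455 -0.1784  0.0563] 0.0009
collar [ 0.5802 -0.0985  0.0834] 0.0025
frame [ 0.5927 -0.1444  0.0829] 0.0018
TL [0.6261 0.0321 0.1193] 0.0027
TR [ 0.6776 -0.1491  0.1175] 0.0141
BR [ 0.5453 -0.1797  0.0549] 0.0002
stylustop [ 0.4972 -0.374   0.1548] 0.0059
standfoot [ 0.4978 -0.3798  0.0032] 0.0045
```

View pics/crop2.png

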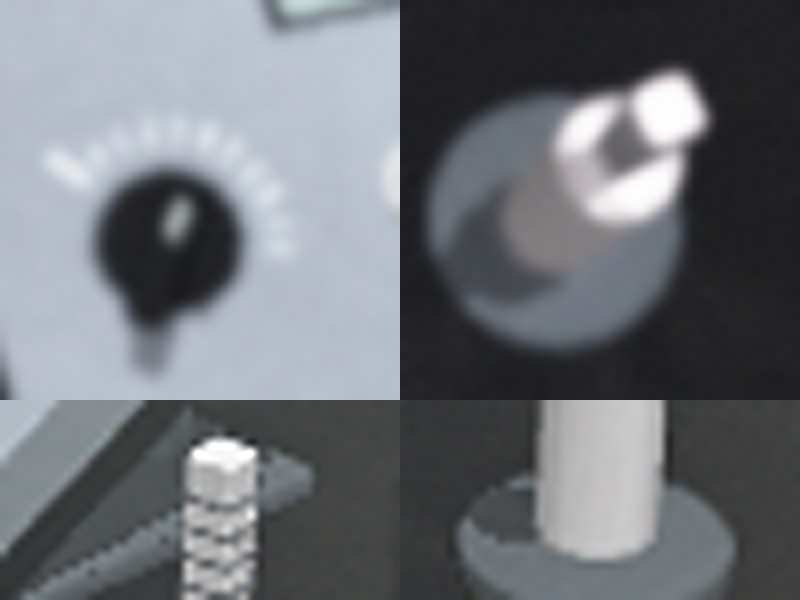

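Crop 2 (8x): knob skirt centre is at top (236.2,205), with the pointer line from about (236.5,205) to (238.5,199.5). The stylus flange and rim disc is at top (402.5,234.8) and the grip end at (408.5,228), or scene (377.8,246.9).

```bash
cat >> m.py <<'E'
yaw=np.radians(13.4); C=np.array([.5856,-.0732,.0888])
Lh=np.array([np.cos(yaw),np.sin(yaw),0]); ly=np.array([-np.sin(yaw),np.cos(yaw),0]); a=np.radians(27)
ls=Lh*np.cos(a)+np.array([0,0,np.sin(a)]); ln=-Lh*np.sin(a)+np.array([0,0,np.cos(a)])
def face(d,u,v,h=0):
    o,r=ray(d,u,v); t=((C+h*ln-o)@ln)/(r@ln); p=o+t*r-C; return np.round([p@ls,p@ly],4)
E
python3 - <<'E'
from m import *
for n,d,p,h in[('collarT',T,(268.2,197),.003),('collarS',S,(339.6,222.6),.003),('frameT',T,(290,191.6),.003),('frameS',S,(353.8,228.4),.003),('skirt',T,(236.2,205),.005),('ptr0',T,(238.5,199.5),.031),('ptr1',T,(236.5,205),.031),('zero out',T,(221,194.6),0),('zero in',T,(225.3,198.2),0),('last',T,(250.5,206.2),0)]: print(n,face(d,*p,h))
print('rim',plane(T,402.5,234.75,.102)); print('grip',plane(T,408.5,227.9,.16)); print('foot',plane(T,394.4,242.7,.008))
for n,p,q in[('gripend',(377.75,246.9),(408.5,227.9)),('near other',(433.5,228),(435,174)),('left other',(253,246.5),(381,352))]: print(n,tri(S,p,T,q))
# stylus top square yaw
g=cv2.cvtColor(T['img'],cv2.COLOR_RGB2GRAY); print(g[220:237,400:416])
for z,r in((.16,[(411.2,223.8),(413.5,229.8),(406.9,231.2),(404,225.6)]),):
    P=[plane(T,*p,z) for p in r]; 
    for i in range(4): e=P[(i+1)%4]-P[i]; print(np.linalg.norm(e)*1e3,np.degrees(np.arctan2(e[1],e[0]))%90)
E
```

```text
collarT [-0.0122 -0.0226]
collarS [-0.0131 -0.0267]
frameT [-0.0111 -0.0704]
frameS [-0.0124 -0.0741]
skirt [-0.0135  0.047 ]
ptr0 [0.0013 0.0367]
ptr1 [-0.009   0.0435]
zero out [0.0144 0.0729]
zero in [0.0049 0.0661]
last [-0.0237  0.0187]
rim [ 0.49549679 -0.37835273  0.102     ]
grip [ 0.4975965  -0.37841298  0.16      ]
foot [ 0.49555932 -0.37877431  0.008     ]
gripend (array([ 0.49851496, -0.37927357,  0.15660799]), np.float64(0.000420196519764797))
near other (array([ 0.59623204, -0.42589493,  0.19454295]), np.float64(0.001724727626269982))
left other (array([ 0.26373121, -0.3155705 ,  0.18483308]), np.float64(0.003784722655270819))
[[ 34  31  33  33  32  32  35  33  31  32  31  33  33  33  35  31]
 [ 32  32  32  32  31  32  34  32  35  34  33  34  33  33  31  31]
 [ 33  31  32  33  32  33  33  35  39  40  37  35  32  32  33  32]
 [ 31  30  33  34  33  37  46  61  76  81  67  47  33  33  31  32]
 [ 32  31  33  36  45  66 101 135 160 165 136  82  42  32  32  33]
 [ 42  45  48  59  93 144 189 221 232 232 206 133  61  38  32  33]
 [ 90 101 100 111 161 219 241 248 250 250 238 181  94  41  33  34]
 [172 171 156 155 204 244 251 252 253 252 249 223 139  61  36  35]
 [226 205 171 161 209 246 252 253 253 253 252 241 180  89  41  32]
 [234 196 148 140 188 239 251 253 254 253 252 246 204 113  48  34]
 [218 158 120 119 160 222 248 253 253 253 250 239 190 105  45  32]
 [174 121 105 110 135 190 237 249 250 246 230 194 136  73  36  34]
 [134 105 103 105 118 154 203 230 230 209 166 119  75  44  31  30]
 [120 101 100 102 106 123 153 178 184 170 119  68  40  33  32  31]
 [128 105  99 101 104 116 139 171 195 187 123  56  33  33  31  32]
 [142 117 102 107 126 158 194 222 230 209 131  53  33  31  29  31]
 [157 137 133 155 194 227 242 247 242 210 121  52  32  31  30  32]]
12.526235395118794 18.875678743023087
13.25658317004627 12.360674407358971
12.22846519589343 25.54806293168209
14.635015909908402 14.472708730274817
```

```bash
cat > g.py <<'E'
from m import *
def R2(x,z):
    z=z/np.linalg.norm(z); x=x-z*(x@z); x/=np.linalg.norm(x); return np.c_[x,np.cross(z,x),z]
def cur():
    s=get_state(); q=s['tool_rot']; return np.array(s['eef_pos']),Ro.from_quat([*q[1:],q[0]]),s
def plan(p1,Rm=None,N=None):
    p,R,s=cur(); D=R.inv()*Ro.from_matrix(Rm) if Rm is not None else Ro.identity()
    w=D.as_rotvec(); dp=np.array(p1)-p
    if N is None: N=int(max(np.ceil(np.linalg.norm(dp)/.036),np.ceil(np.degrees(np.linalg.norm(w))/8.2),1))
    st=Ro.from_rotvec(w/N); M=np.zeros((3,3)); Rk=R; L=[]
    for k in range(N): M+=Rk.as_matrix(); Rk=Rk*st; L.append(M.copy())
    d=np.linalg.solve(M,dp)
    print('N',N,'trans',np.round(d/.04,3),'rot',np.round(w/N/np.radians(120),4),'path',[np.round(p+L[i]@d,3).tolist() for i in (N//3,2*N//3)], 'rotdeg',np.round(np.degrees(w),1))
def show():
    p,R,s=cur(); print('t',round(s['t'],2),'p',p.round(4),'F',np.round(s['force'],1),'w',round(s['grip_width'],4),'q',np.round(s['q'],2))
    print('local s,y,n',np.round([(p-C)@v for v in(ls,ly,ln)],4),'z',R.as_matrix()[:,2].round(3))
kn=C-.0128*ls+.0467*ly; mo=C-.0125*ls-.0233*ly
def Rk(deg): b=np.radians(deg); return R2(np.cos(b)*ls-np.sin(b)*ly,-ln) # x at deg cw from upslope
E
python3 - <<'E'
from g import *
show(); print(kn,mo)
p,R,s=cur(); plan(kn+.1*ln,Rk(124)); plan(p+[.1,.2,.06],N=8)
E
```

```text
t 0.1 p [ 0.1751 -0.5472  0.2132] F [-0.8 -0.4  0.5] w 0.091 q [-1.28  0.32  1.57 -0.    1.26 -0.02]
local s,y,n [-0.3972 -0.366   0.342 ] z [-0.     0.002 -1.   ]
[ 0.56368298 -0.03041442  0.08298892] [ 0.58016536 -0.09844679  0.08312512]
N 18 trans [-0.708 -0.462  0.227] rot [ 0.0123 -0.0032  0.0174] path [[0.266, -0.326, 0.165], [0.39, -0.157, 0.156]] rotdeg [26.6 -7.  37.6]
N 8 trans [-0.5   -0.488 -0.187] rot [0. 0. 0.] path [[0.213, -0.472, 0.236], [0.25, -0.397, 0.258]] rotdeg [0. 0. 0.]
```

```bash
python3 -m crank '{"translation":[[-0.6,-0.6,-0.2],[-0.6,-0.6,-0.2],[-0.6,-0.6,-0.2],[-0.6,-0.6,-0.2],[-0.6,-0.6,-0.2],[-0.6,-0.6,-0.2],[-0.6,-0.6,-0.2],[-0.6,-0.6,-0.2],[-0.6,-0.6,-0.2],[-0.6,-0.6,-0.2]],"rotation":[[0,0,0],[0,0,0],[0,0,0],[0,0,0],[0,0,0],[0,0,0],[0,0,0],[0,0,0],[0,0,0],[0,0,0]],"hand":[-0.1,-0.1,-0.1,-0.1,-0.1,-0.1,-0.1,-0.1,-0.1,-0.1]}' 15
python3 - <<'E'
from g import *
show(); plan(kn+.1*ln,Rk(124));plan(kn+.1*ln,Rk(124),10)
E
```

```text
t: 1.1
eef_pos: [0.333, -0.2359, 0.2913]
tool_rot: [-0.003, 0.805, -0.593, -0.006]
force: [0.5, -0.4, 0.9]
grip_width: 0.0413
t 1.1 p [ 0.333  -0.2359  0.2913] F [ 0.5 -0.4  0.9] w 0.0413 q [-0.65  0.01  1.75  0.01  1.39  0.62]
local s,y,n [-0.1606 -0.0997  0.3091] z [-0.006  0.011 -1.   ]
N 9 trans [-0.514 -0.458  0.482] rot [ 0.0249 -0.006   0.0342] path [[0.394, -0.138, 0.223], [0.464, -0.075, 0.187]] rotdeg [26.9 -6.5 37. ]
N 10 trans [-0.464 -0.41   0.435] rot [ 0.0224 -0.0054  0.0308] path [[0.386, -0.147, 0.229], [0.446, -0.089, 0.194]] rotdeg [26.9 -6.5 37. ]
```

```bash
python3 -m crank '{"translation":[[-0.47,-0.41,0.43],[-0.47,-0.41,0.43],[-0.47,-0.41,0.43],[-0.47,-0.41,0.43],[-0.47,-0.41,0.43],[-0.47,-0.41,0.43],[-0.47,-0.41,0.43],[-0.47,-0.41,0.43],[-0.47,-0.41,0.43],[-0.47,-0.41,0.43]],"rotation":[[0.023,-0.0055,0.031],[0.023,-0.0055,0.031],[0.023,-0.0055,0.031],[0.023,-0.0055,0.031],[0.023,-0.0055,0.031],[0.023,-0.0055,0.031],[0.023,-0.0055,0.031],[0.023,-0.0055,0.031],[0.023,-0.0055,0.031],[0.023,-0.0055,0.031]],"hand":[-0.1,-0.1,-0.1,-0.1,-0.1,-0.1,-0.1,-0.1,-0.1,-0.1]}' 15
python3 - <<'E'
from g import *
show(); plan(kn+.05*ln,Rk(124));plan(kn+.011*ln,Rk(124),8)
s=snap('scene','s2');t=snap('top','t2')
def c(i,x,y,w,h,W,H): return cv2.resize(i['img'][y:y+h,x:x+w],(W,H),interpolation=cv2.INTER_CUBIC)
cv2.imwrite('pics/crop3.png',np.hstack([c(s,260,140,130,130,400,400),c(t,180,130,130,130,400,400)])[:,:,::-1])
E
```

```text
t: 2.1
eef_pos: [0.527, -0.0304, 0.1743]
tool_rot: [0.23, -0.54, 0.805, -0.091]
force: [-0.2, -1.1, -0.5]
grip_width: 0.0413
t 2.1 p [ 0.527  -0.0304  0.1743] F [-0.2 -1.1 -0.5] w 0.0413 q [-0.2   0.08  2.1   0.4   0.53  1.45]
local s,y,n [-0.0032  0.0553  0.0976] z [ 0.469  0.103 -0.877]
N 2 trans [0.161 0.05  0.593] rot [-0.0069  0.0022 -0.0066] path [[0.534, -0.033, 0.151], [0.542, -0.036, 0.128]] rotdeg [-1.7  0.5 -1.6]
N 8 trans [0.041 0.014 0.27 ] rot [-0.0017  0.0006 -0.0017] path [[0.539, -0.031, 0.144], [0.551, -0.031, 0.113]] rotdeg [-1.7  0.5 -1.6]
```

View pics/crop3.png

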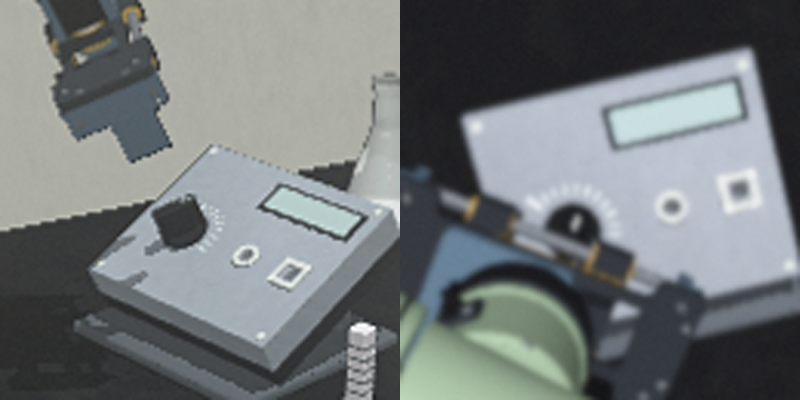

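The gripper sits over the knob with the jaws straddling the bar (knob at top-crop (575,225)); the limiter is unobstructed. I'll descend.

```bash
python3 -m crank '{"translation":[[0.16,0.05,0.27],[0.16,0.05,0.27],[0.0,0,0.27],[0,0,0.27],[0,0,0.27],[0,0,0.27],[0,0,0.27],[0,0,0.25],[0,0,0],[0,0,0]],"rotation":[[-0.007,0.002,-0.006],[-0.007,0.002,-0.006],[0,0,0],[0,0,0],[0,0,0],[0,0,0],[0,0,0],[0,0,0],[0,0,0],[0,0,0]],"hand":[-0.1,-0.1,-0.1,-0.1,-0.1,-0.1,-0.1,-0.1,-0.1,-0.1]}' 15
python3 - <<'E'
from g import *
show(); plan(kn+.011*ln,Rk(124))
E
```

```text
t: 3.2
eef_pos: [0.558, -0.03, 0.0867]
tool_rot: [0.215, -0.557, 0.798, -0.082]
force: [-1.6, -0.4, 2.6]
grip_width: 0.0408
t 3.2 p [ 0.558  -0.03    0.0867] F [-1.6 -0.4  2.6] w 0.0408 q [-0.19  0.26  2.14  0.56  0.36  1.25]
local s,y,n [-0.016   0.0484  0.0058] z [ 0.435  0.109 -0.894]
N 1 trans [-0.007 -0.089 -0.132] rot [0.004  0.0002 0.0029] path [[0.559, -0.032, 0.093], [0.559, -0.032, 0.093]] rotdeg [0.5 0.  0.4]
```

```bash
python3 -m crank '{"translation":[[0,-0.05,-0.08],[0,-0.04,-0.05],[0,0,0],[0,0,0],[0,0,0],[0,0,0],[0,0,0],[0,0,0],[0,0,0],[0,0,0]],"rotation":[[0,0,0],[0,0,0],[0,0,0],[0,0,0],[0,0,0],[0,0,0],[0,0,0],[0,0,0],[0,0,0],[0,0,0]],"hand":[-0.1,-0.3,-1,-1,-1,-1,-1,-1,-1,-1]}' 15
python3 - <<'E'
from g import *
show()
E
```

```text
t: 4.2
eef_pos: [0.5601, -0.0305, 0.0956]
tool_rot: [0.217, -0.556, 0.798, -0.082]
force: [0.5, 2.3, -0.9]
grip_width: 0.0119
t 4.2 p [ 0.5601 -0.0305  0.0956] F [ 0.5  2.3 -0.9] w 0.0119 q [-0.19  0.25  2.12  0.54  0.39  1.27]
local s,y,n [-0.0102  0.0474  0.0129] z [ 0.438  0.111 -0.892]
```

Gripped at 11.9 mm, which matches the bar's 12 mm. I'll turn it anticlockwise.

```bash
python3 -m crank '{"translation":[[0,0,0],[0,0,0],[0,0,0],[0,0,0],[0,0,0],[0,0,0],[0,0,0],[0,0,0],[0,0,0],[0,0,0]],"rotation":[[0,0,-0.06],[0,0,-0.06],[0,0,-0.06],[0,0,-0.06],[0,0,-0.06],[0,0,-0.06],[0,0,-0.06],[0,0,-0.06],[0,0,-0.06],[0,0,-0.06]],"hand":[-1,-1,-1,-1,-1,-1,-1,-1,-1,-1]}' 20
python3 - <<'E'
from g import *
show(); p,R,s=cur(); x=R.as_matrix()[:,0]; print('x cw deg',np.degrees(np.arctan2(-x@ly,x@ls)),s['torque'])
E
```

```text
t: 5.2
eef_pos: [0.5595, -0.0286, 0.0956]
tool_rot: [-0.125, 0.927, -0.296, 0.196]
force: [-0.3, 1.3, 0.1]
grip_width: 0.0124
t 5.2 p [ 0.5595 -0.0286  0.0956] F [-0.3  1.3  0.1] w 0.0124 q [-0.19  0.25  2.12  0.54  0.39 -0.03]
local s,y,n [-0.0103  0.0494  0.0129] z [ 0.436  0.115 -0.892]
x cw deg 48.996536673799625 [-0.00814906  0.1521095  -0.05708764]
```

```bash
python3 -m crank '{"translation":[[0,0,0],[0,0,0],[0,0,0],[0,0,0],[0,0,0],[0,0,0],[0,0,0],[0,0,0],[0,0,0],[0,0,0]],"rotation":[[0,0,-0.02],[0,0,-0.02],[0,0,-0.02],[0,0,-0.02],[0,0,-0.02],[0,0,-0.02],[0,0,-0.02],[0,0,-0.02],[0,0,0],[0,0,0]],"hand":[-1,-1,-1,-1,-1,-1,-1,-1,-1,-1]}' 20
python3 - <<'E'
from g import *
show(); p,R,s=cur(); x=R.as_matrix()[:,0]; print('x cw deg',np.degrees(np.arctan2(-x@ly,x@ls)),s['torque'],s['torque']@ln)
E
```

```text
t: 6.2
eef_pos: [0.5587, -0.0298, 0.095]
tool_rot: [-0.095, 0.96, -0.152, 0.213]
force: [0.6, 1.5, -0.7]
grip_width: 0.0199
t 6.2 p [ 0.5587 -0.0298  0.095 ] F [ 0.6  1.5 -0.7] w 0.0199 q [-0.19  0.25  2.13  0.56  0.39 -0.36]
local s,y,n [-0.0116  0.0484  0.0128] z [ 0.438  0.118 -0.891]
x cw deg 31.584155780862815 [ 0.50628517  0.22266283 -0.86907872] -1.0213726927681153
```

The opening grew to 19.9 mm with torque of -1.0 N m, so the knob is against its stop and the jaws have slipped past it. I'll open and back off.

```bash
python3 -m crank '{"translation":[[0,0,0],[0,0,0],[0,0,0],[0,0,-0.4],[0,0,-0.8],[0,0,-0.9],[0,0,-0.9],[0,0,-0.9],[0,0,-0.9],[0,0,-0.5]],"rotation":[[0,0,0],[0,0,0],[0,0,0],[0,0,0],[0,0,0],[0,0,0],[0,0,0],[0,0,0],[0,0,0],[0,0,0]],"hand":[-0.1,-0.1,-0.1,-0.1,-0.1,-0.1,-0.1,-0.1,-0.1,-0.1]}' 20
python3 - <<'E'
from g import *
show()
st=np.array([.4965,-.3785,0])
Rs=lambda deg: R2(np.array([np.cos(np.radians(deg)),np.sin(np.radians(deg)),0]),np.array([0,0,-1.]))
p,R,s=cur(); x=R.as_matrix()[:,0]; print('x yaw',np.degrees(np.arctan2(x[1],x[0])))
for d in(17,-73): plan(st+[0,0,.25],Rs(d))
t=snap('top','t3');s=snap('scene','s3')
def c(i,x,y,w,h,W,H): return cv2.resize(i['img'][y:y+h,x:x+w],(W,H),interpolation=cv2.INTER_CUBIC)
cv2.imwrite('pics/crop4.png',np.hstack([c(s,280,170,90,90,400,400),c(t,205,165,65,65,400,400)])[:,:,::-1])
E
```

```text
t: 7.2
eef_pos: [0.461, -0.0553, 0.2879]
tool_rot: [-0.09, 0.963, -0.144, 0.209]
force: [-0.3, -0.5, 0.1]
grip_width: 0.0411
t 7.2 p [ 0.461  -0.0553  0.2879] F [-0.3 -0.5  0.1] w 0.0411 q [-0.32 -0.11  1.96  0.31  0.92 -0.17]
local s,y,n [-0.014   0.0463  0.2305] z [ 0.429  0.114 -0.896]
x yaw -19.889537569609026
N 10 trans [0.095 0.824 0.025] rot [-0.0057 -0.0215 -0.0278] path [[0.454, -0.185, 0.264], [0.467, -0.284, 0.255]] rotdeg [ -6.9 -25.8 -33.4]
N 10 trans [0.618 0.578 0.123] rot [-0.0198 -0.0115  0.0458] path [[0.515, -0.18, 0.28], [0.521, -0.281, 0.266]] rotdeg [-23.7 -13.7  55. ]
```

View pics/crop4.png

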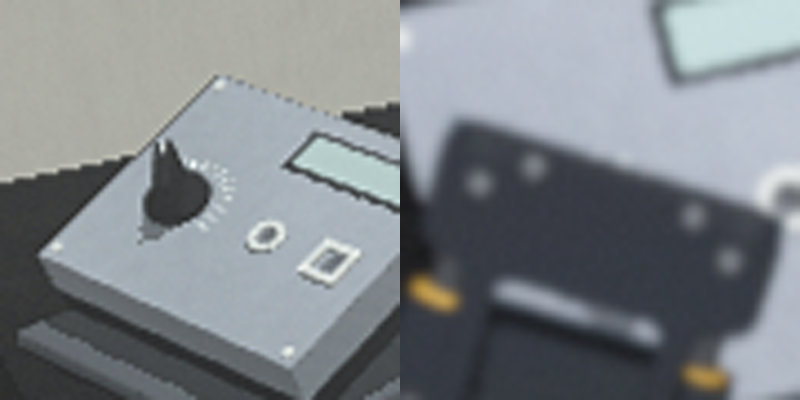

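The scene crop shows the knob bar now in line with the long mark at the upper left (crop (165,150)). The gripper hides it in the top view, so I'll check that after moving away.

```bash
python3 -m crank '{"translation":[[0.62,0.58,0.1],[0.62,0.58,0.1],[0.62,0.58,0.1],[0.62,0.58,0.1],[0.62,0.58,0.1],[0.62,0.58,0.1],[0.62,0.58,0.1],[0.62,0.58,0.1],[0.62,0.58,0.1],[0.62,0.58,0.1]],"rotation":[[-0.02,-0.0115,0.046],[-0.02,-0.0115,0.046],[-0.02,-0.0115,0.046],[-0.02,-0.0115,0.046],[-0.02,-0.0115,0.046],[-0.02,-0.0115,0.046],[-0.02,-0.0115,0.046],[-0.02,-0.0115,0.046],[-0.02,-0.0115,0.046],[-0.02,-0.0115,0.046]],"hand":[-0.1,-0.1,-0.1,-0.1,-0.1,-0.1,-0.1,-0.1,-0.1,-0.1]}' 20
cat >> g.py <<'E'
st=np.array([.4965,-.3785,0])
Rs=lambda deg: R2(np.array([np.cos(np.radians(deg)),np.sin(np.radians(deg)),0]),np.array([0,0,-1.]))
E
python3 - <<'E'
from g import *
show(); plan(st+[0,0,.20],Rs(-73)); plan(st+[0,0,.115],Rs(-73))
t=snap('top','t4')
# knob check: pointer pixels
g=cv2.cvtColor(t['img'],cv2.COLOR_RGB2GRAY)
def c(i,x,y,w,h,W,H): return cv2.resize(i['img'][y:y+h,x:x+w],(W,H),interpolation=cv2.INTER_CUBIC)
cv2.imwrite('pics/crop5.png',np.hstack([c(t,215,175,50,50,400,400),c(t,355,180,100,100,400,400)])[:,:,::-1])
E
```

```text
t: 8.3
eef_pos: [0.4902, -0.3855, 0.2409]
tool_rot: [0.008, 0.795, -0.606, -0.018]
force: [1.2, -0.5, -0.3]
grip_width: 0.0411
t 8.3 p [ 0.4902 -0.3855  0.2409] F [ 1.2 -0.5 -0.3] w 0.0411 q [-0.68  0.4   1.37 -0.02  1.4   0.63]
local s,y,n [-0.0781 -0.2817  0.2105] z [-0.037  0.009 -0.999]
N 2 trans [-0.055 -0.112  0.51 ] rot [ 0.0079  0.0046 -0.0066] path [[0.493, -0.382, 0.22], [0.496, -0.378, 0.2]] rotdeg [ 1.9  1.1 -1.6]
N 4 trans [-0.022 -0.066  0.786] rot [ 0.004   0.0023 -0.0033] path [[0.493, -0.382, 0.178], [0.495, -0.38, 0.146]] rotdeg [ 1.9  1.1 -1.6]
```

View pics/crop5.png

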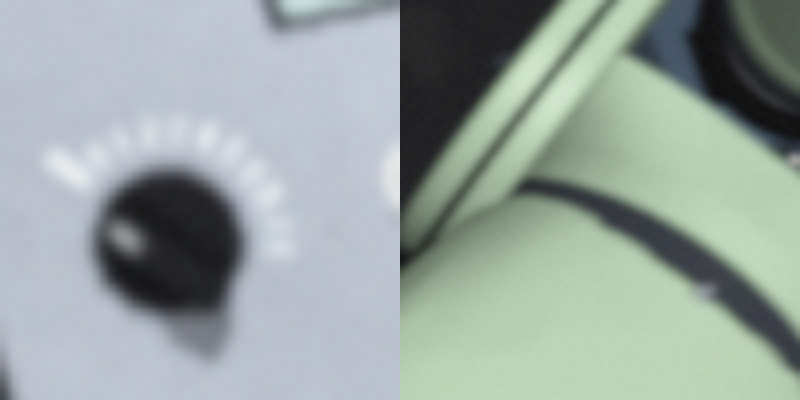

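The pointer line in the top crop (105,220)-(145,250) lines up with the long zero mark. Next is the grasp of the stylus.

```bash
python3 -m crank '{"translation":[[-0.055,-0.11,0.5],[-0.055,-0.11,0.5],[0,0,0],[0,0,0.4],[0,0,0.4],[0,0,0.4],[0,0,0.4],[0,0,0.3],[0,0,0.2],[0,0,0]],"rotation":[[0.008,0.0045,-0.0065],[0.008,0.0045,-0.0065],[0,0,0],[0,0,0],[0,0,0],[0,0,0],[0,0,0],[0,0,0],[0,0,0],[0,0,0]],"hand":[-0.1,-0.1,-0.1,-0.1,-0.1,-0.1,-0.1,-0.1,-0.1,-0.1]}' 20
python3 - <<'E'
from g import *
show(); plan(st+[0,0,.115],Rs(-73)); t=load('t4'); a,b=face(t,228.1,202.5,.031),face(t,233.1,206.2,.031); d=a-b;print(np.degrees(np.arctan2(-d[1],d[0])))
E
```

```text
t: 9.35
eef_pos: [0.4958, -0.3842, 0.1012]
tool_rot: [0.003, 0.804, -0.594, -0.006]
force: [-0.6, 0.0, 0.7]
grip_width: 0.041
t 9.35 p [ 0.4958 -0.3842  0.1012] F [-0.6  0.   0.7] w 0.041 q [-0.67  0.49  1.59 -0.01  1.07  0.6 ]
local s,y,n [-0.1364 -0.2817  0.0834] z [-0.013  0.001 -1.   ]
N 1 trans [-0.133 -0.054 -0.345] rot [0.0059 0.0025 0.0006] path [[0.496, -0.378, 0.115], [0.496, -0.378, 0.115]] rotdeg [0.7 0.3 0.1]
-39.51384357499569
```

```bash
python3 -m crank '{"translation":[[-0.07,-0.03,-0.17],[-0.06,-0.025,-0.15],[0,0,0],[0,0,0],[0,0,0],[0,0,0],[0,0,0],[0,0,0],[0,0,0],[0,0,0]],"rotation":[[0.003,0.001,0],[0.003,0.001,0],[0,0,0],[0,0,0],[0,0,0],[0,0,0],[0,0,0],[0,0,0],[0,0,0],[0,0,0]],"hand":[-0.1,-0.1,-0.2,-1,-1,-1,-1,-1,-1,-1]}' 35
python3 - <<'E'
from g import *
show(); plan(st+[0,0,.115],Rs(-73))
E
```

```text
t: 10.35
eef_pos: [0.4983, -0.3792, 0.119]
tool_rot: [-0.001, 0.804, -0.594, 0.003]
force: [-0.2, 0.1, 2.0]
grip_width: 0.0139
t 10.35 p [ 0.4983 -0.3792  0.119 ] F [-0.2  0.1  2. ] w 0.0139 q [-0.67  0.46  1.59  0.    1.08  0.6 ]
local s,y,n [-0.1251 -0.2774  0.0976] z [ 0.006 -0.003 -1.   ]
N 1 trans [-0.03   0.039  0.099] rot [-0.0026 -0.0022  0.0007] path [[0.496, -0.378, 0.115], [0.496, -0.378, 0.115]] rotdeg [-0.3 -0.3  0.1]
```

Gripped at 13.9 mm, matching the 14 mm grip. I'll lift it straight up.

```bash
python3 -m crank '{"translation":[[0,0,-0.2],[0,0,-0.4],[0,0,-0.4],[0,0,-0.4],[0,0,-0.4],[0,0,-0.4],[0,0,-0.4],[0,0,-0.4],[0,0,-0.2],[0,0,0]],"rotation":[[0,0,0],[0,0,0],[0,0,0],[0,0,0],[0,0,0],[0,0,0],[0,0,0],[0,0,0],[0,0,0],[0,0,0]],"hand":[-1,-1,-1,-1,-1,-1,-1,-1,-1,-1]}' 35
python3 - <<'E'
from g import *
show(); p,R,s=cur()
for a in(60,90,120,150):
    print(a); plan(mo+.16*ln,Rk(a))
snap('scene','s5'); 
im=load('s5')['img']; print(proj(load('s5'),p), proj(load('s5'),p-[0,0,.1]))
E
```

```text
t: 11.35
eef_pos: [0.4966, -0.3787, 0.2535]
tool_rot: [-0.0, 0.804, -0.594, 0.002]
force: [0.9, -0.8, -0.8]
grip_width: 0.014
t 11.35 p [ 0.4966 -0.3787  0.2535] F [ 0.9 -0.8 -0.8] w 0.014 q [-0.67  0.38  1.38  0.    1.38  0.6 ]
local s,y,n [-0.0655 -0.2766  0.2182] z [ 0.004 -0.002 -1.   ]
60
N 8 trans [-0.717 -0.413  0.104] rot [ 0.027   0.008  -0.0269] path [[0.514, -0.281, 0.242], [0.516, -0.181, 0.232]] rotdeg [ 25.9   7.7 -25.8]
90
N 8 trans [-0.783 -0.238  0.136] rot [0.0279 0.0007 0.0038] path [[0.498, -0.28, 0.239], [0.504, -0.181, 0.229]] rotdeg [26.8  0.7  3.7]
120
N 8 trans [-0.825 -0.056  0.168] rot [ 0.0276 -0.0066  0.0345] path [[0.482, -0.28, 0.235], [0.491, -0.18, 0.226]] rotdeg [26.5 -6.3 33.1]
150
N 9 trans [-0.749  0.127  0.181] rot [ 0.023  -0.0125  0.0579] path [[0.464, -0.262, 0.229], [0.481, -0.17, 0.222]] rotdeg [ 24.8 -13.5  62.5]
[378.89906796 201.05728699] [376.59433685 248.47491586]
```

```bash
python3 -m crank '{"translation":[[-0.4,-0.12,0.07],[-0.78,-0.24,0.136],[-0.78,-0.24,0.136],[-0.78,-0.24,0.136],[-0.78,-0.24,0.136],[-0.78,-0.24,0.136],[-0.78,-0.24,0.136],[-0.78,-0.24,0.136],[-0.2,-0.06,0.05],[0,0,0]],"rotation":[[0.014,0.0004,0.002],[0.028,0.0007,0.0038],[0.028,0.0007,0.0038],[0.028,0.0007,0.0038],[0.028,0.0007,0.0038],[0.028,0.0007,0.0038],[0.028,0.0007,0.0038],[0.028,0.0007,0.0038],[0.01,0,0.0019],[0,0,0]],"hand":[-1,-1,-1,-1,-1,-1,-1,-1,-1,-1]}' 35
python3 - <<'E'
from g import *
show(); plan(mo+.13*ln,Rk(90)); plan(mo+.13*ln,Rk(90),2)
E
```

```text
t: 12.4
eef_pos: [0.503, -0.112, 0.2122]
tool_rot: [-0.185, 0.761, -0.606, 0.137]
force: [0.1, -0.9, 0.3]
grip_width: 0.0137
t 12.4 p [ 0.503  -0.112   0.2122] F [ 0.1 -0.9  0.3] w 0.0137 q [-0.43  0.05  2.01  0.43  0.76  0.65]
local s,y,n [-0.0235 -0.0186  0.1505] z [ 0.432  0.116 -0.894]
N 1 trans [ 0.12  -0.281  0.51 ] rot [ 0.0035  0.0061 -0.0056] path [[0.523, -0.112, 0.199], [0.523, -0.112, 0.199]] rotdeg [ 0.4  0.7 -0.7]
N 2 trans [ 0.06  -0.14   0.255] rot [ 0.0018  0.003  -0.0028] path [[0.513, -0.112, 0.206], [0.523, -0.112, 0.199]] rotdeg [ 0.4  0.7 -0.7]
```

```bash
python3 -m crank '{"translation":[[0.06,-0.14,0.2],[0.06,-0.14,0.2],[0,0,0.2],[0,0,0.15],[0,0,0.1],[0,0,0],[0,0,0],[0,0,0],[0,0,0],[0,0,0]],"rotation":[[0.002,0.003,-0.003],[0.002,0.003,-0.003],[0,0,0],[0,0,0],[0,0,0],[0,0,0],[0,0,0],[0,0,0],[0,0,0],[0,0,0]],"hand":[-1,-1,-1,-1,-1,-1,-1,-1,-1,-1]}' 35
python3 - <<'E'
from g import *
show(); plan(mo+.115*ln,Rk(90))
s=snap('scene','s6');t=snap('top','t6'); p,R,_=cur(); tip=p+R.as_matrix()[:,2]*.1
print('exp tip px',proj(s,tip),proj(t,tip),'mouth',proj(s,mo),proj(t,mo),'tip local',[(tip-C)@v for v in(ls,ly,ln)])
def c(i,x,y,w,h,W,H): return cv2.resize(i['img'][y:y+h,x:x+w],(W,H),interpolation=cv2.INTER_CUBIC)
cv2.imwrite('pics/crop6.png',np.hstack([c(s,315,195,50,50,400,400),c(t,243,172,50,50,400,400)])[:,:,::-1])
E
```

```text
t: 13.4
eef_pos: [0.5323, -0.1135, 0.1832]
tool_rot: [-0.182, 0.763, -0.603, 0.145]
force: [0.3, 1.3, 0.2]
grip_width: 0.0139
t 13.4 p [ 0.5323 -0.1135  0.1832] F [0.3 1.3 0.2] w 0.0139 q [-0.4   0.12  2.01  0.45  0.66  0.64]
local s,y,n [-0.0116 -0.0269  0.1119] z [ 0.441  0.103 -0.892]
N 1 trans [-0.09   0.022 -0.078] rot [ 0.0006 -0.001   0.0001] path [[0.529, -0.111, 0.186], [0.529, -0.111, 0.186]] rotdeg [ 0.1 -0.1  0. ]
exp tip px [338.95370445 219.71033167] [270.24104413 197.10041262] mouth [339.17331715 222.88756945] [268.53483295 196.83365785] tip local [np.float64(-0.011733141131328003), np.float64(-0.027087729753156486), np.float64(0.011904561110675196)]
```

View pics/crop6.png

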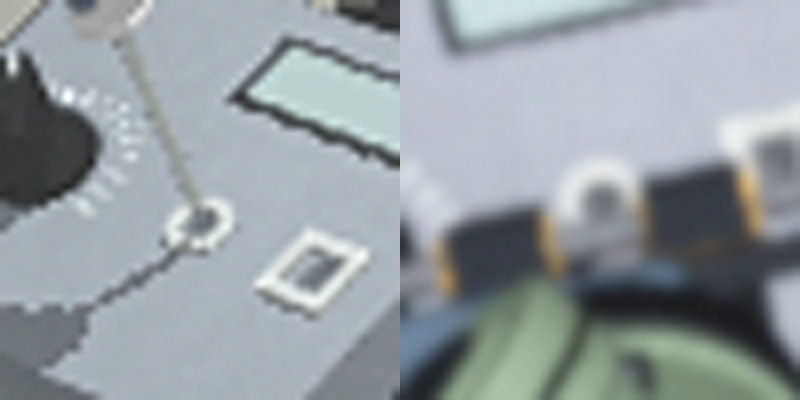

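Crop 6: the shaft comes down at scene-crop (122,45)→(200,205), tip at about scene (340.2,221). Extended, the shaft line passes about 1 px (2 mm) to the right of the collar centre at (340,223). The measured mouth minus the TCP gives the same correction, so I'll apply it.

```bash
python3 -m crank '{"translation":[[-0.05,0.02,0],[-0.04,0,0],[0,0,0],[0,0,0],[0,0,0.05],[0,0,0.05],[0,0,0.04],[0,0,0],[0,0,0],[0,0,0]],"rotation":[[0,0,0],[0,0,0],[0,0,0],[0,0,0],[0,0,0],[0,0,0],[0,0,0],[0,0,0],[0,0,0],[0,0,0]],"hand":[-1,-1,-1,-1,-1,-1,-1,-1,-1,-1]}' 35
python3 - <<'E'
from g import *
show(); plan(mo+.104*ln,Rk(90))
s=snap('scene','s7'); p,R,_=cur(); tip=p+R.as_matrix()[:,2]*.1
print('exp tip px',proj(s,tip),'tip local',[(tip-C)@v for v in(ls,ly,ln)],'F.n',_['force']@ln)
def c(i,x,y,w,h,W,H): return cv2.resize(i['img'][y:y+h,x:x+w],(W,H),interpolation=cv2.INTER_CUBIC)
cv2.imwrite('pics/crop7.png',c(s,320,195,40,40,480,480)[:,:,::-1])
E
```

```text
t: 14.5
eef_pos: [0.5333, -0.1091, 0.1774]
tool_rot: [-0.182, 0.763, -0.603, 0.145]
force: [-0.7, -0.1, -0.8]
grip_width: 0.0142
t 14.5 p [ 0.5333 -0.1091  0.1774] F [-0.7 -0.1 -0.8] w 0.0142 q [-0.38  0.13  2.02  0.45  0.64  0.64]
local s,y,n [-0.0125 -0.0228  0.1058] z [ 0.441  0.103 -0.892]
N 1 trans [ 0.012 -0.001  0.046] rot [ 0.0006 -0.001   0.0001] path [[0.534, -0.109, 0.176], [0.534, -0.109, 0.176]] rotdeg [ 0.1 -0.1  0. ]
exp tip px [338.31590584 221.20100976] tip local [np.float64(-0.012634143201514143), np.float64(-0.02305418399293539), np.float64(0.005884830635882611)] F.n -0.00949865292440429
```

View pics/crop7.png

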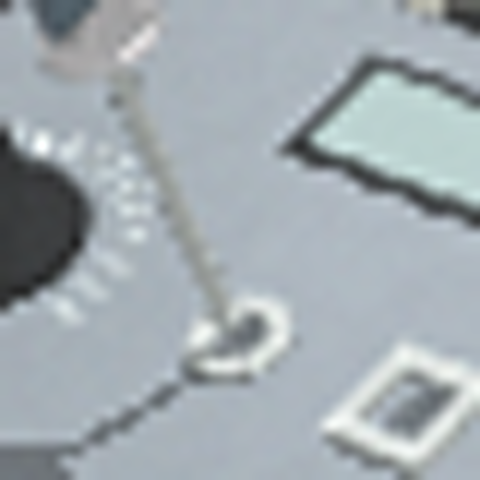

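Crop 7: the tip is at the left part of the bore, and the shaft line passes about 0.8 px (1.7 mm) left of the collar centre (240,337). I'll shift 2 mm back and enter.

```bash
python3 -m crank '{"translation":[[0.05,0,0],[0,0,0],[0,0,0],[0,0,0.04],[0,0,0.04],[0,0,0.04],[0,0,0.04],[0,0,0],[0,0,0],[0,0,0]],"rotation":[[0,0,0],[0,0,0],[0,0,0],[0,0,0],[0,0,0],[0,0,0],[0,0,0],[0,0,0],[0,0,0],[0,0,0]],"hand":[-1,-1,-1,-1,-1,-1,-1,-1,-1,-1]}' 35
python3 - <<'E'
from g import *
show(); print('F.n',get_state()['force']@ln)
E
```

```text
t: 15.55
eef_pos: [0.5369, -0.1106, 0.1713]
tool_rot: [-0.182, 0.763, -0.603, 0.145]
force: [1.6, -0.1, -1.3]
grip_width: 0.0139
t 15.55 p [ 0.5369 -0.1106  0.1713] F [ 1.6 -0.1 -1.3] w 0.0139 q [-0.38  0.14  2.03  0.46  0.63  0.63]
local s,y,n [-0.0125 -0.0251  0.0989] z [ 0.441  0.103 -0.892]
F.n -1.8410975034317232
```

```bash
python3 -m crank '{"translation":[[0,0,0.04],[0,0,0.04],[0,0,0.04],[0,0,0.04],[0,0,0],[0,0,0],[0,0,0],[0,0,0],[0,0,0],[0,0,0]],"rotation":[[0,0,0],[0,0,0],[0,0,0],[0,0,0],[0,0,0],[0,0,0],[0,0,0],[0,0,0],[0,0,0],[0,0,0]],"hand":[-1,-1,-1,-1,-1,-1,-1,-1,-1,-1]}' 35
python3 - <<'E'
from g import *
show(); print('F.n',get_state()['force']@ln)
E
```

```text
t: 16.55
eef_pos: [0.5401, -0.1096, 0.1653]
tool_rot: [-0.182, 0.763, -0.603, 0.145]
force: [0.1, 0.9, -1.0]
grip_width: 0.0137
t 16.55 p [ 0.5401 -0.1096  0.1653] F [ 0.1  0.9 -1. ] w 0.0137 q [-0.38  0.15  2.03  0.47  0.62  0.62]
local s,y,n [-0.0122 -0.0248  0.0921] z [ 0.441  0.103 -0.891]
F.n -1.0731696106969133
```

```bash
python3 -m crank '{"translation":[[0,0,0.04],[0,0,0.04],[0,0,0.03],[0,0,0],[0,0,0],[0,0,0],[0,0,0],[0,0,0],[0,0,0],[0,0,0]],"rotation":[[0,0,0],[0,0,0],[0,0,0],[0,0,0],[0,0,0],[0,0,0],[0,0,0],[0,0,0],[0,0,0],[0,0,0]],"hand":[-1,-1,-1,-1,-1,-1,-1,-1,-1,-1]}' 35
python3 - <<'E'
from g import *
show(); print('F.n',get_state()['force']@ln)
E
```

```text
t: 17.55
eef_pos: [0.5423, -0.109, 0.1611]
tool_rot: [-0.182, 0.763, -0.603, 0.145]
force: [1.0, 0.8, -1.0]
grip_width: 0.0139
t 17.55 p [ 0.5423 -0.109   0.1611] F [ 1.   0.8 -1. ] w 0.0139 q [-0.38  0.16  2.03  0.47  0.6   0.61]
local s,y,n [-0.0121 -0.0248  0.0873] z [ 0.442  0.103 -0.891]
F.n -1.4694436271020124
```

```bash
python3 -m crank '{"translation":[[0,0,0.04],[0,0,0.03],[0,0,0.03],[0,0,0],[0,0,0],[0,0,0],[0,0,0],[0,0,0],[0,0,0],[0,0,0]],"rotation":[[0,0,0],[0,0,0],[0,0,0],[0,0,0],[0,0,0],[0,0,0],[0,0,0],[0,0,0],[0,0,0],[0,0,0]],"hand":[-1,-1,-1,-1,-1,-1,-1,-1,-1,-1]}' 35
python3 - <<'E'
from g import *
show(); print('F.n',get_state()['force']@ln)
E
```

```text
t: 18.55
eef_pos: [0.5442, -0.1087, 0.1576]
tool_rot: [-0.183, 0.763, -0.603, 0.145]
force: [-0.2, 0.5, 0.2]
grip_width: 0.0139
t 18.55 p [ 0.5442 -0.1087  0.1576] F [-0.2  0.5  0.2] w 0.0139 q [-0.37  0.17  2.03  0.48  0.59  0.61]
local s,y,n [-0.012  -0.0249  0.0833] z [ 0.442  0.103 -0.891]
F.n 0.22205282238771676
```

```bash
python3 -m crank '{"translation":[[0,0,0.03],[0,0,0.03],[0,0,0.02],[0,0,0],[0,0,0],[0,0,0],[0,0,0],[0,0,0],[0,0,0],[0,0,0]],"rotation":[[0,0,0],[0,0,0],[0,0,0],[0,0,0],[0,0,0],[0,0,0],[0,0,0],[0,0,0],[0,0,0],[0,0,0]],"hand":[-1,-1,-1,-1,-1,-1,-1,-1,-1,-1]}' 35
python3 - <<'E'
from g import *
show(); print('F.n',get_state()['force']@ln)
E
```

```text
t: 19.55
eef_pos: [0.5455, -0.1083, 0.155]
tool_rot: [-0.183, 0.763, -0.603, 0.145]
force: [-1.9, 0.3, 2.5]
grip_width: 0.0138
t 19.55 p [ 0.5455 -0.1083  0.155 ] F [-1.9  0.3  2.5] w 0.0138 q [-0.37  0.17  2.04  0.48  0.59  0.61]
local s,y,n [-0.0119 -0.0249  0.0804] z [ 0.442  0.103 -0.891]
F.n 3.001986327435039
```

Contact felt at about 3 N. I'll press further in small steps.

```bash
python3 -m crank '{"translation":[[0,0,0.03],[0,0,0.03],[0,0,0],[0,0,0],[0,0,0],[0,0,0],[0,0,0],[0,0,0],[0,0,0],[0,0,0]],"rotation":[[0,0,0],[0,0,0],[0,0,0],[0,0,0],[0,0,0],[0,0,0],[0,0,0],[0,0,0],[0,0,0],[0,0,0]],"hand":[-1,-1,-1,-1,-1,-1,-1,-1,-1,-1]}' 35
python3 - <<'E'
from g import *
show(); print('F.n',get_state()['force']@ln)
E
```

```text
t: 20.55
eef_pos: [0.5465, -0.1081, 0.1532]
tool_rot: [-0.183, 0.763, -0.602, 0.146]
force: [-1.7, -0.4, 4.0]
grip_width: 0.0137
t 20.55 p [ 0.5465 -0.1081  0.1532] F [-1.7 -0.4  4. ] w 0.0137 q [-0.37  0.18  2.04  0.49  0.58  0.6 ]
local s,y,n [-0.0119 -0.0249  0.0783] z [ 0.442  0.103 -0.891]
F.n 4.354651990961638
```

```bash
python3 -m crank '{"translation":[[0,0,0.03],[0,0,0.02],[0,0,0],[0,0,0],[0,0,0],[0,0,0],[0,0,0],[0,0,0],[0,0,0],[0,0,0]],"rotation":[[0,0,0],[0,0,0],[0,0,0],[0,0,0],[0,0,0],[0,0,0],[0,0,0],[0,0,0],[0,0,0],[0,0,0]],"hand":[-1,-1,-1,-1,-1,-1,-1,-1,-1,-1]}' 35
python3 - <<'E'
from g import *
show(); print('F.n',get_state()['force']@ln)
E
```

```text
t: 21.55
eef_pos: [0.5467, -0.108, 0.1528]
tool_rot: [-0.183, 0.764, -0.602, 0.146]
force: [-4.1, -0.9, 4.7]
grip_width: 0.0136
t 21.55 p [ 0.5467 -0.108   0.1528] F [-4.1 -0.9  4.7] w 0.0136 q [-0.37  0.18  2.04  0.49  0.58  0.6 ]
local s,y,n [-0.0119 -0.0248  0.0778] z [ 0.443  0.103 -0.891]
F.n 6.1140031724704205
```

```bash
python3 -m crank '{"translation":[[0,0,0.025],[0,0,0.025],[0,0,0.025],[0,0,0.025],[0,0,0.02],[0,0,0.02],[0,0,0.02],[0,0,0.02],[0,0,0.02],[0,0,0.02]],"rotation":[[0,0,0],[0,0,0],[0,0,0],[0,0,0],[0,0,0],[0,0,0],[0,0,0],[0,0,0],[0,0,0],[0,0,0]],"hand":[-1,-1,-1,-1,-1,-1,-1,-1,-1,-1]}' 40
python3 - <<'E'
from g import *
show(); print('F.n',get_state()['force']@ln)
E
```

```text
t: 22.55
eef_pos: [0.547, -0.1078, 0.1523]
tool_rot: [-0.182, 0.766, -0.598, 0.148]
force: [-8.9, -0.7, 11.2]
grip_width: 0.0139
t 22.55 p [ 0.547  -0.1078  0.1523] F [-8.9 -0.7 11.2] w 0.0139 q [-0.37  0.18  2.04  0.49  0.58  0.59]
local s,y,n [-0.0118 -0.0247  0.0773] z [ 0.445  0.102 -0.89 ]
F.n 14.036768619625848
```

14 N with almost no advance means the button is at its stop. I'll hold one more second with a lighter push.

```bash
python3 -m crank '{"translation":[[0,0,0.008],[0,0,0.008],[0,0,0.008],[0,0,0.008],[0,0,0.008],[0,0,0.008],[0,0,0.008],[0,0,0.008],[0,0,0.008],[0,0,0.008]],"rotation":[[0,0,0],[0,0,0],[0,0,0],[0,0,0],[0,0,0],[0,0,0],[0,0,0],[0,0,0],[0,0,0],[0,0,0]],"hand":[-1,-1,-1,-1,-1,-1,-1,-1,-1,-1]}' 40
python3 - <<'E'
from g import *
show(); print('F.n',get_state()['force']@ln)
E
```

```text
t: 23.55
eef_pos: [0.5467, -0.1078, 0.1525]
tool_rot: [-0.182, 0.767, -0.597, 0.149]
force: [-5.6, -0.2, 6.9]
grip_width: 0.0134
t 23.55 p [ 0.5467 -0.1078  0.1525] F [-5.6 -0.2  6.9] w 0.0134 q [-0.37  0.18  2.04  0.49  0.58  0.59]
local s,y,n [-0.012  -0.0246  0.0776] z [ 0.446  0.102 -0.889]
F.n 8.612021733414466
```

Held at 8.6 N with the position unchanged. Withdraw along the bore.

```bash
python3 -m crank '{"translation":[[0,0,-0.2],[0,0,-0.3],[0,0,-0.4],[0,0,-0.4],[0,0,-0.5],[0,0,-0.5],[0,0,-0.5],[0,0,-0.4],[0,0,-0.2],[0,0,0]],"rotation":[[0,0,0],[0,0,0],[0,0,0],[0,0,0],[0,0,0],[0,0,0],[0,0,0],[0,0,0],[0,0,0],[0,0,0]],"hand":[-1,-1,-1,-1,-1,-1,-1,-1,-1,-1]}' 40
python3 - <<'E'
from g import *
show(); plan([.4983,-.3792,.26],Rs(-73)); plan([.4983,-.3792,.26],Rs(-73),8)
E
```

```text
t: 24.55
eef_pos: [0.4825, -0.1234, 0.2804]
tool_rot: [-0.181, 0.766, -0.598, 0.15]
force: [-0.3, 0.1, 0.1]
grip_width: 0.0137
t 24.55 p [ 0.4825 -0.1234  0.2804] F [-0.3  0.1  0.1] w 0.0137 q [-0.47 -0.04  1.92  0.37  0.91  0.68]
local s,y,n [-0.0127 -0.0249  0.2216] z [ 0.446  0.097 -0.89 ]
N 8 trans [0.783 0.177 0.026] rot [-0.0283 -0.0016 -0.003 ] path [[0.488, -0.219, 0.27], [0.494, -0.315, 0.263]] rotdeg [-27.1  -1.5  -2.9]
N 8 trans [0.783 0.177 0.026] rot [-0.0283 -0.0016 -0.003 ] path [[0.488, -0.219, 0.27], [0.494, -0.315, 0.263]] rotdeg [-27.1  -1.5  -2.9]
```

```bash
python3 -m crank '{"translation":[[0.4,0.09,0.01],[0.78,0.18,0.026],[0.78,0.18,0.026],[0.78,0.18,0.026],[0.78,0.18,0.026],[0.78,0.18,0.026],[0.78,0.18,0.026],[0.6,0.14,0.02],[0.1,0.02,0],[0,0,0]],"rotation":[[-0.015,-0.0008,-0.0015],[-0.028,-0.0016,-0.003],[-0.028,-0.0016,-0.003],[-0.028,-0.0016,-0.003],[-0.028,-0.0016,-0.003],[-0.028,-0.0016,-0.003],[-0.028,-0.0016,-0.003],[-0.028,-0.0016,-0.003],[-0.01,0,-0.001],[0,0,0]],"hand":[-1,-1,-1,-1,-1,-1,-1,-1,-1,-1]}' 40
python3 - <<'E'
from g import *
show(); plan([.4983,-.3792,.235],Rs(-73))
E
```

```text
t: 25.55
eef_pos: [0.4951, -0.366, 0.249]
tool_rot: [0.003, 0.804, -0.594, -0.009]
force: [0.2, -0.2, -0.7]
grip_width: 0.0135
t 25.55 p [ 0.4951 -0.366   0.249 ] F [ 0.2 -0.2 -0.7] w 0.0135 q [-0.65  0.38  1.39 -0.01  1.39  0.62]
local s,y,n [-0.0662 -0.2639  0.2135] z [-0.018  0.007 -1.   ]
N 1 trans [0.342 0.016 0.346] rot [0.0074 0.0058 0.0006] path [[0.498, -0.379, 0.235], [0.498, -0.379, 0.235]] rotdeg [0.9 0.7 0.1]
```

```bash
python3 -m crank '{"translation":[[0.17,0.01,0.17],[0.16,0.01,0.17],[0,0,0.15],[0,0,0.15],[0,0,0.1],[0,0,0],[0,0,0],[0,0,0],[0,0,0],[0,0,0]],"rotation":[[0.005,0.004,0],[0.003,0.002,0],[0,0,0],[0,0,0],[0,0,0],[0,0,0],[0,0,0],[0,0,0],[0,0,0],[0,0,0]],"hand":[-1,-1,-1,-1,-1,-1,-1,-1,-1,-1]}' 40
python3 - <<'E'
from g import *
show(); Rg=Ro.from_quat([.804,-.594,.003,-.001]).as_matrix(); plan([.4983,-.3792,.215],Rg)
s=snap('scene','s8'); p,R,_=cur()
print(proj(s,p+R.as_matrix()[:,2]*.1),proj(s,[*st[:2],.1]))
cv2.imwrite('pics/crop8.png',cv2.resize(s['img'][180:330,320:440],(480,600),interpolation=cv2.INTER_CUBIC)[:,:,::-1])
E
```

```text
t: 26.55
eef_pos: [0.4967, -0.3756, 0.2175]
tool_rot: [-0.002, 0.805, -0.594, 0.001]
force: [0.0, 0.1, -0.3]
grip_width: 0.014
t 26.55 p [ 0.4967 -0.3756  0.2175] F [ 0.   0.1 -0.3] w 0.014 q [-0.67  0.39  1.45  0.    1.3   0.6 ]
local s,y,n [-0.081  -0.2736  0.1858] z [ 0.005  0.002 -1.   ]
N 1 trans [ 0.097 -0.011  0.063] rot [0.0001 0.0018 0.0007] path [[0.498, -0.379, 0.215], [0.498, -0.379, 0.215]] rotdeg [0.  0.2 0.1]
[375.14703683 263.99110166] [375.27293788 272.4521809 ]
```

View pics/crop8.png

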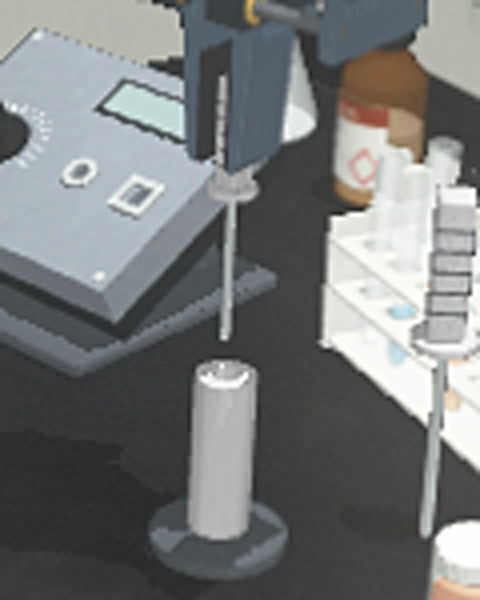

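Crop 8: the stylus hangs upright with its tip at about (224,338), and the rim centre is at (226,375), so the tip is about 2 mm left. The computed 3.9 mm correction along tool x agrees. Correct, then lower.

```bash
python3 -m crank '{"translation":[[0.06,-0.01,0],[0.035,0,0],[0,0,0.1],[0,0,0.2],[0,0,0.25],[0,0,0.25],[0,0,0.25],[0,0,0.2],[0,0,0.1],[0,0,0]],"rotation":[[0,0.002,0],[0,0,0],[0,0,0],[0,0,0],[0,0,0],[0,0,0],[0,0,0],[0,0,0],[0,0,0],[0,0,0]],"hand":[-1,-1,-1,-1,-1,-1,-1,-1,-1,-1]}' 40
python3 - <<'E'
from g import *
show(); Rg=Ro.from_quat([.804,-.594,.003,-.001]).as_matrix(); plan([.4983,-.3792,.121],Rg)
E
```

```text
t: 27.6
eef_pos: [0.498, -0.379, 0.157]
tool_rot: [-0.001, 0.805, -0.594, 0.002]
force: [0.1, 0.2, -0.2]
grip_width: 0.0136
t 27.6 p [ 0.498 -0.379  0.157] F [ 0.1  0.2 -0.2] w 0.0136 q [-0.67  0.44  1.53  0.    1.17  0.6 ]
local s,y,n [-0.1081 -0.2771  0.1316] z [ 0.003 -0.001 -1.   ]
N 2 trans [ 0.003 -0.001  0.45 ] rot [0.0005 0.0005 0.0004] path [[0.498, -0.379, 0.139], [0.498, -0.379, 0.121]] rotdeg [0.1 0.1 0.1]
```

Inside the bore with no contact force. I'll lower the rest.

```bash
python3 -m crank '{"translation":[[0,0,0.15],[0,0,0.15],[0,0,0.15],[0,0,0.12],[0,0,0.1],[0,0,0.06],[0,0,0.03],[0,0,0.03],[0,0,0],[0,0,0]],"rotation":[[0,0,0],[0,0,0],[0,0,0],[0,0,0],[0,0,0],[0,0,0],[0,0,0],[0,0,0],[0,0,0],[0,0,0]],"hand":[-1,-1,-1,-1,-1,-1,-1,-1,-1,-1]}' 40
python3 - <<'E'
from g import *
show()
E
```

```text
t: 28.6
eef_pos: [0.4989, -0.3797, 0.1238]
tool_rot: [-0.001, 0.805, -0.594, 0.003]
force: [0.2, -0.6, 0.2]
grip_width: 0.0139
t 28.6 p [ 0.4989 -0.3797  0.1238] F [ 0.2 -0.6  0.2] w 0.0139 q [-0.67  0.46  1.58  0.    1.1   0.6 ]
local s,y,n [-0.1225 -0.2781  0.1017] z [ 0.006 -0.002 -1.   ]
```

```bash
python3 -m crank '{"translation":[[0,0,0.03],[0,0,0.03],[0,0,0.03],[0,0,0.02],[0,0,0],[0,0,0],[0,0,0],[0,0,0],[0,0,0],[0,0,0]],"rotation":[[0,0,0],[0,0,0],[0,0,0],[0,0,0],[0,0,0],[0,0,0],[0,0,0],[0,0,0],[0,0,0],[0,0,0]],"hand":[-1,-1,-1,-1,-1,-1,-1,-1,-1,-1]}' 40
python3 - <<'E'
from g import *
show()
E
```

```text
t: 29.6
eef_pos: [0.4992, -0.3799, 0.1196]
tool_rot: [-0.001, 0.805, -0.594, 0.004]
force: [-0.6, 0.2, -0.7]
grip_width: 0.0135
t 29.6 p [ 0.4992 -0.3799  0.1196] F [-0.6  0.2 -0.7] w 0.0135 q [-0.67  0.47  1.58  0.    1.09  0.6 ]
local s,y,n [-0.1242 -0.2783  0.0978] z [ 0.006 -0.003 -1.   ]
```

```bash
python3 -m crank '{"translation":[[-0.01,0,0.02],[0,0,0.015],[0,0,0],[0,0,0],[0,0,0],[0,0,0],[0,0,0],[0,0,0],[0,0,0],[0,0,0]],"rotation":[[0,0,0],[0,0,0],[0,0,0],[0,0,0],[0,0,0],[0,0,0],[0,0,0],[0,0,0],[0,0,0],[0,0,0]],"hand":[-1,-1,-1,-1,-0.6,-0.4,-0.2,-0.1,-0.1,-0.1]}' 10
python3 -m crank '{"translation":[[0,0,-0.15],[0,0,-0.4],[0,0,-0.5],[0,0,-0.6],[0,0,-0.6],[0,0,-0.6],[0,-0.6,-0.3],[0,-0.8,0],[0,-0.8,0],[0,-0.8,0]],"rotation":[[0,0,0],[0,0,0],[0,0,0],[0,0,0],[0,0,0],[0,0,0],[0,0,0],[0,0,0],[0,0,0],[0,0,0]],"hand":[-0.1,-0.1,-0.1,-0.1,-0.1,-0.1,-0.1,-0.1,-0.1,-0.1]}' 10
python3 - <<'E'
from g import *
show(); s=snap('scene','s9'); t=snap('top','t9')
def c(i,x,y,w,h,W,H): return cv2.resize(i['img'][y:y+h,x:x+w],(W,H),interpolation=cv2.INTER_CUBIC)
cv2.imwrite('pics/crop9.png',np.hstack([c(s,280,170,160,160,400,400),c(t,215,165,200,200,400,400)])[:,:,::-1])
E
```

```text
t: 30.6
eef_pos: [0.4994, -0.3797, 0.1185]
tool_rot: [-0.001, 0.805, -0.594, 0.004]
force: [-0.9, -0.0, -0.6]
grip_width: 0.0411
t: 31.6
eef_pos: [0.6129, -0.3451, 0.2569]
tool_rot: [-0.0, 0.803, -0.596, 0.006]
force: [0.1, -0.5, -0.1]
grip_width: 0.0408
t 31.6 p [ 0.6129 -0.3451  0.2569] F [ 0.1 -0.5 -0.1] w 0.0408 q [-0.53  0.51  1.16 -0.    1.46  0.75]
local s,y,n [ 0.0439 -0.2708  0.1663] z [ 0.01  -0.007 -1.   ]
```

View pics/crop9.png

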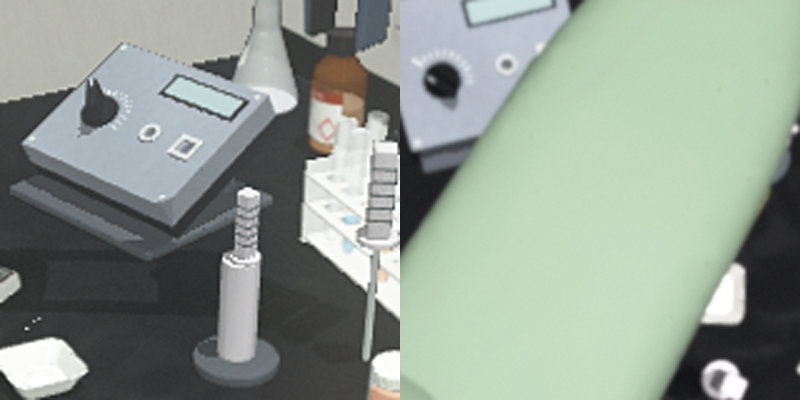

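Crop 9: the stylus stands upright in its stand (grip end at about scene (379,246), as at the start), and the knob pointer is still at the zero mark. The gripper is clear with no contact force.

Run:
```python
from rig import hand_in
print(hand_in())
```

```text
the job is handed in; nothing more can be done
None
```

I did all the steps and handed the job in at about 32 s of the 61 s allowed; hand-in gave no verdict.

- **Knob:** I turned it anticlockwise until it met its stop, where the gripper slipped on the bar at about 1 N m. The pictures afterwards show the pointer at the long zero mark. My angle measurement put the pointer at -39.5° against about -45° for the mark. That is roughly 0.09 rad, just over the 0.08 rad limit but within pixel error, so I relied on the felt stop.
- **Reset button:** The stylus met the button about 17 mm deep in the round recess. I pressed it to its stop: the measured force rose to 14 N with almost no movement, and I then held it near 8.6 N for another second. The square-framed recess was never approached.
- **Stylus:** It is back in its stand. The last scene picture shows it upright with the flange on the rim and its top within about 1 px of where it started. I did not measure its tilt or height in numbers, because the arm hid the stand from the top camera.
- **At hand-in:** The gripper was open and clear, with force readings near zero. I did not measure the bystanders again; no contact with them was felt or seen.

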